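# Empty the bench scrap skip into the scrap tray over its wheels

### The arm

A 6-joint arm with a two-finger parallel gripper is mounted at the origin on a cart in front of the work surface, level with it; the furniture and walls round the work are solid. World frame = base frame: x ahead of the robot, y to its left, z up, the work surface at z = 0. Lengths are in m, angles in rad, forces in N, time in s.
With the tool pointing down it reaches from about 0.275 to 0.825 m from the base axis. Payload 4.9 kg.
Tool frame: the origin (TCP) lies on the centre line of the jaws, within the pads' length; the fingertips stand 11 mm ahead of it and the grasp point (between the pads) lies 8 mm behind it; z points along the fingers, y is the line along which they close (so a half turn about z gives the same grasp; the last joint's range is limited). The gripper opens to 85 mm and grips with 20 to 120 N. Pads are 22 mm wide; open, the fingers measure 114 mm over their backs; the gripper's body (76 mm by 85 mm) begins 54 mm behind the grasp point. The pads swing forward as they close: fully open they stand 13 mm farther back than shut.
Start: joints at [-1.341, 0.326, -0.193, 1.052, 0, 1.437], TCP at [0.196, -0.514, 0.242] pointing down, gripper open.
Joint ranges: [-2.65, 2.65], [-0.97, 1.79], [-1.3, 1.35], [-1.93, 2.1], [-1.47, 1.37], [-3.14, 3.14]. Speed limits (rad/s): [2.57, 2.57, 3.14, 3.14, 3.14, 3.14].

### API

Orientations are given as a unit quaternion [w, x, y, z].
In Python, from cell import * gives the robot as it stands. Calls block until the motion is done:
- move_pose(position, orientation): joint-space move of the TCP to a pose.
- move_linear(position, speed=0.15, rotation=None, until_force=None): straight line of the TCP; rotation=None keeps the orientation; speed is the mean speed in m/s. With until_force (N) it stops when the force on the tool has changed by that much, and returns True; else False.
- goto_joints(angles): joint-space move.
- set_gripper(opening, grasp_force=None): opening from 0.0 (shut) to 1.0 (fully open); grasp_force is the grip in N (None keeps the last); returns when the fingers have stopped.
- wait(seconds).
- solve_ik(position, orientation): joint angles nearest the present ones, or None.
- camera(name): name is "scene" or "top" or "wrist"; returns (picture, depth): 400x640x3 uint8, red, green, blue; 400x640 float32, m along the optical axis (not along the pixel's ray), 0 where there is no reading.
- calibration(name): a dict with "mtx" (3x3 intrinsics, pixels), "extrinsics" (4x4, takes a point from world to camera coordinates); the wrist camera has in their place "hand_eye" (4x4, takes a point from camera to tool coordinates, whose origin is the TCP and whose axes are the flange's). Camera axes: x right, y down, z forward; pixel columns grow to the right and rows downward; lengths in m; the calibration is good to about 2 mm. A picture is of the moment at which its call begins: read the wrist's pose just before it. calibration takes no time and is no camera call.
A pose or a line that the arm cannot do raises PlanningError and nothing moves.
- close_job(): hands the job in; it is judged then, once.
Trained networks look in the newest picture that a camera, given by its name, has taken for a name from the list of things; names that differ only in an ending like _2 or _b are one class to them, and where a whole thing is asked for, a point or a joint stands for the part that bears it (a point fixed in the world has none). Each returns a list of dicts, best first, with "p" (0 to 1); they miss things now and then, are a little off and sometimes report something else, mostly with a low value. They report only what shows in the picture. A call takes as long as a camera call.
- boxes_of(camera, thing): "location" ([x, y, z] in m, in world coordinates, good to about 4 mm: the middle of the surface that is visible of it).
- mark_of(camera, thing): "location" ([x, y, z] in m, in world coordinates, good to about 4 mm: a listed point, or the origin of a listed thing).
Readings, each from a call of its own:
- get_clock(): time.
- get_joint_positions(): joint angles.
- get_joint_vel(): joint speeds.
- get_joint_efforts(): joint torques, N m.
- get_position(): TCP position.
- get_tool_rot(): TCP orientation.
- get_ft_force(): force on the tool from outside, world axes, zero at the start.
- get_moment(): the same for the moment, N m.
- get_gripper_width(): opening from 0.0 (shut) to 1.0 (fully open).
- get_finger_force(): force on a finger pad.
Only numpy, scipy, OpenCV 4.12 (cv2) and the standard library are available. Lean on these libraries where they do the work, as an engineer would, in place of code of your own. Each camera call takes 0.05 s, during which the arm holds its last target. There are 200 camera calls.

### The job

The blue scrap skip is full of tested specimens: carry it without spilling onto the grey tip stand so that both wheels drop into the wheel cups, nose towards the scrap tray, and let go of it there. Then lift it by its rear handle so that it tips well forward over its wheels, the wheels staying in the cups, until all three specimens have slid into the tray; lower it gently, without dropping it, back onto its legs and let go. Leave the caliper and the marker alone.

Things in the scene. Friction and masses are not known exactly. Their poses are not given: they have to be found in the camera images.
- scrap_skip: small blue sheet-steel barrow, loose, 0.4 to 0.6 kg plus 0.25 kg load; 242 long, 146 wide, 149 high. Origin: ground plane under the middle of the axle; x to the open nose (lip ends at x +47), y left, z up. Tub: x -130 to +47, 97 wide, floor z 38, rear and side walls to z 91. Wire legs at x -100 to -122, y +-36 stand level with the wheels.
- skip_axle (a point): middle of the skip's axle, at skip x 0, z 22: the skip tips about it, nose down. Two free-turning black rubber wheels, radius 22, 14 wide, at skip y +-66. Axes as scrap_skip.
- carry_grip (a point): middle of the black rubber sleeve on the steel hoop across the tub, at skip x -62, z 140, about above the centre of mass. Sleeve: 14 thick along skip x, 56 long along skip y, 18 high, flat sides. Pinch it from above, fingers closing along skip x. Axes as scrap_skip.
- tip_grip (a point): middle of the rear handle's round black rubber sleeve, diameter 12, 56 long along skip y, at skip x -190, z 106: 60 behind the tub's rear rim, 208 from the axle. Pinch it from above, fingers closing along skip x; it can turn between the finger pads while the skip tips on an arc about the axle. Axes as scrap_skip.
- tip_stand: fixed grey steel deck with a bare steel scrap tray in front of it. Origin: worktop level (z 0), midway between the two wheel cups; x is the tipping direction, from deck to tray; y left, z up. Deck: x -150 to +24, 180 wide, top z 80, black mat where the legs stand. When placed, the skip has the stand's yaw and its origin is at stand x 0, y 0, z 80.
- dock (a point): where the axle's middle is when the wheels stand in the cups: stand x 0, y 0, z 102; axes as tip_stand. Each cup, at stand y +-66, lies between a front stop at x +21 (14 high), a rear kerb at x -19 (8 high) and an outer cheek at y +-85 (14 high): about 2 play fore and aft, 12 sideways. Tipped past 1.3 rad the tub floor meets the deck's edge.
- tray_mid (a point): middle of the scrap tray's floor, at stand x 120, z 3. The tray reaches from stand x +24 to +215, y +-87; walls 60 high; the near wall is the 80 high deck, below whose edge a bent chute plate runs from z 46 down to the tray floor at x +95. Axes as tip_stand.
- coupon_2: flat dog-bone tensile specimen, steel, 120 long, 18 wide, 9 thick, 54 g, loose in the skip at the start, long axis (its y) about along the skip. Origin: middle of its underside.
- round_bar_0: hexagonal steel specimen with a turned-down waist, 85 long, 17 across, 110 g, loose in the skip at the start, long axis (its y) about along the skip. Origin: middle of its underside.
- round_bar_1: hexagonal brass specimen with a turned-down waist, 80 long, 15 across, 90 g, loose in the skip at the start, long axis (its y) about along the skip. Origin: middle of its underside.
- caliper: steel vernier caliper lying on the worktop, 72x226x11; a bystander. Origin: middle of its underside.
- marker_blue: white marker with a blue cap lying on the worktop, 17x132x17; a bystander. Origin: middle of its underside.

How it is judged:
On the way, in this order (a step that is already met when the one before it is completed fails the run):
1. the loaded skip stands released on the tip stand, both wheels in the cups, all three specimens still in it (horizontal distance between skip_axle and dock below 0.014 m and angle between the x axis of scrap_skip and the x axis of tip_stand, either way round below 0.12 rad and z of skip_axle in the frame of dock between -0.004 and 0.004 m and angle between scrap_skip's own z axis and vertical below 0.06 rad and x of coupon_2 in the frame of scrap_skip between -0.13 and 0.04 m and y of coupon_2 in the frame of scrap_skip between -0.05 and 0.05 m and z of coupon_2 in the frame of scrap_skip between 0.02 and 0.085 m and x of round_bar_0 in the frame of scrap_skip between -0.13 and 0.04 m and y of round_bar_0 in the frame of scrap_skip between -0.05 and 0.05 m and z of round_bar_0 in the frame of scrap_skip between 0.02 and 0.085 m and x of round_bar_1 in the frame of scrap_skip between -0.13 and 0.04 m and y of round_bar_1 in the frame of scrap_skip between -0.05 and 0.05 m and z of round_bar_1 in the frame of scrap_skip between 0.02 and 0.085 m and contact force between the fingers and scrap_skip below 0.05 N), for 0.2 s.
2. the skip is tipped forward over its wheels (more than 45 degrees) with the gripper at its rear handle, the wheels still in the cups (angle between scrap_skip's own z axis and vertical above 0.785 rad and distance between skip_axle and dock below 0.02 m and distance between the grasp point and tip_grip below 0.06 m), for 0.1 s.
At the end, for the whole second after the job is handed in: All three specimens rest in the scrap tray (origins within its walls, below its rim) clear of the skip; the skip stands released on wheels and legs on the stand, wheels in the cups (axle within 14 mm sideways and 4 mm in height of the dock point), in line within 0.12 rad and level within 0.06 rad (horizontal distance between skip_axle and dock below 0.014 m and angle between the x axis of scrap_skip and the x axis of tip_stand, either way round below 0.12 rad and z of skip_axle in the frame of dock between -0.004 and 0.004 m and angle between scrap_skip's own z axis and vertical below 0.06 rad and x of coupon_2 in the frame of tip_stand between 0.024 and 0.215 m and y of coupon_2 in the frame of tip_stand between -0.088 and 0.088 m and z of coupon_2 in the frame of tip_stand between -0.002 and 0.06 m and x of round_bar_0 in the frame of tip_stand between 0.024 and 0.215 m and y of round_bar_0 in the frame of tip_stand between -0.088 and 0.088 m and z of round_bar_0 in the frame of tip_stand between -0.002 and 0.06 m and x of round_bar_1 in the frame of tip_stand between 0.024 and 0.215 m and y of round_bar_1 in the frame of tip_stand between -0.088 and 0.088 m and z of round_bar_1 in the frame of tip_stand between -0.002 and 0.06 m and contact force between each of coupon_2, round_bar_0, round_bar_1, the fingers and scrap_skip below 0.05 N and linear speed of each of coupon_2, round_bar_0, round_bar_1, scrap_skip below 0.02 m/s); the robot touches nothing.
It fails at once if the skip is tipped (over 0.5 rad) with its wheels out of the cups (angle between scrap_skip's own z axis and vertical above 0.5 rad and distance between skip_axle and dock above 0.025 m).
It fails at once if the skip is dropped (it turns faster than 4 rad/s) (angular speed of scrap_skip above 4 rad/s).
It fails at once if a bystander (caliper, marker) is pushed about (over 30 mm) (distance of any of caliper, marker_blue from where it was at the start of the episode above 0.03 m).
It also fails if it takes over 70 s, if anything falls off the work surface, if the arm or the gripper's body presses on something with over 40 N, if the wrist force passes 120 N, or if a joint passes its speed limit or range.

## Working session

There is one attempt and no reset: what is moved stays moved. The work goes in short steps, each a Python script; the robot and the scene stay as the last script left them, time stands still between calls to the robot, and variables do not carry over. Pictures are saved under pics/ and viewed, at most 10 in all, crops included, and the job is handed in when it is done.

```bash
mkdir -p pics; ls; python3 - <<'E'
from cell import *
import cv2,numpy as np
for c in ("scene","top"):
    im,d=camera(c); cv2.imwrite(f"pics/{c}0.png",im[:,:,::-1])
    for t in ("scrap_skip","skip_axle","carry_grip","tip_grip","tip_stand","dock","tray_mid","caliper","marker_blue"):
        print(c,t,[(np.round(r["location"],3).tolist(),round(r["p"],2)) for r in mark_of(c,t)[:2]])
print(get_clock(),get_tool_rot(),get_position())
E
```

```text
cell.py
pics
scene scrap_skip [([0.559, 0.04, 0.0], 0.7)]
scene skip_axle [([0.556, 0.046, 0.018], 0.87)]
scene carry_grip [([0.501, 0.068, 0.14], 0.88)]
scene tip_grip [([0.384, 0.129, 0.109], 0.63)]
scene tip_stand [([0.486, -0.248, 0.003], 0.71), ([0.555, 0.037, -0.002], 0.16)]
scene dock [([0.49, -0.247, 0.102], 0.79)]
scene tray_mid [([0.477, -0.368, 0.002], 0.72), ([0.386, 0.498, 0.002], 0.28)]
scene caliper [([0.689, 0.143, -0.004], 0.68)]
scene marker_blue [([0.382, 0.498, -0.0], 0.64), ([0.385, 0.128, 0.106], 0.5)]
top scrap_skip [([0.557, 0.041, -0.002], 0.75)]
top skip_axle [([0.557, 0.04, 0.024], 0.68)]
top carry_grip [([0.502, 0.07, 0.142], 0.63)]
top tip_grip [([0.383, 0.125, 0.108], 0.8)]
top tip_stand [([0.49, -0.247, -0.002], 0.77)]
top dock [([0.494, -0.25, 0.1], 0.84)]
top tray_mid [([0.476, -0.366, 0.003], 0.82)]
top caliper [([0.691, 0.144, 0.001], 0.66)]
top marker_blue [([0.383, 0.125, 0.108], 0.64), ([0.381, 0.502, 0.0], 0.59)]
1.0 [3.31686297e-05 9.83503786e-01 1.80887540e-01 2.42455711e-06] [ 0.19572744 -0.51403727  0.24229932]
```

View pics/top0.png

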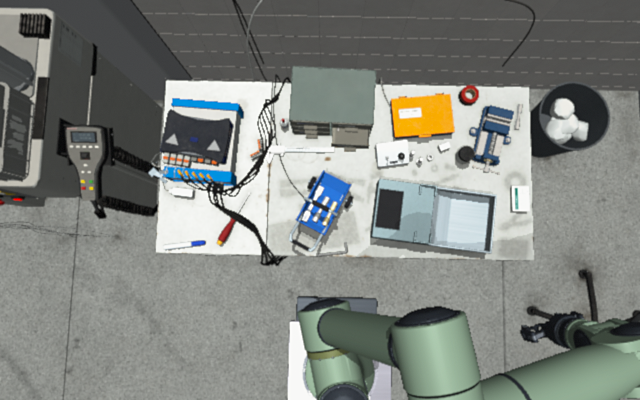

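View pics/scene0.png

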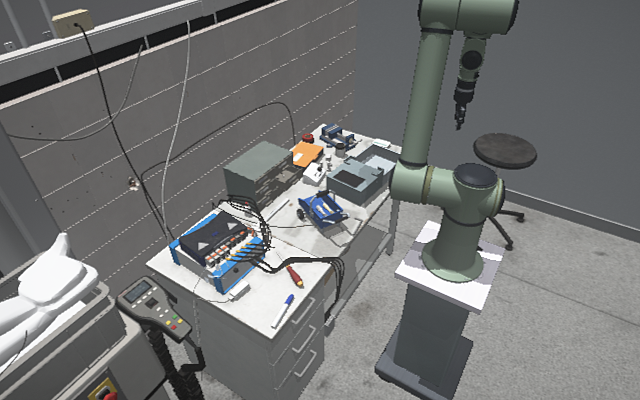

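The top view shows the skip at about (322,205), nose up-right, with the specimens lying along it. The stand is at (405,215), its tray to the right at (462,220), and the cabinet is close behind the skip at (333,105). Next I'll measure with the wrist camera from several places.

```bash
cat > h.py <<'E'
from cell import *
import numpy as np, cv2
from scipy.spatial.transform import Rotation as Ro
def quat(a):
    y=np.array([np.cos(a),np.sin(a),0]);z=np.array([0,0,-1.]);x=np.cross(y,z)
    return Ro.from_matrix(np.c_[x,y,z]).as_quat(scalar_first=True)
def best(pos,a):
    "yaw choice a or a+pi with the smaller last joint"
    c=[(abs(j[5]),b) for b in (a,a+np.pi) if (j:=solve_ik(pos,quat(b))) is not None]
    return min(c)[1] if c else None
def look(cam,things,m=None,save=None):
    im,_=camera(cam)
    if save: cv2.imwrite("pics/"+save,im[:,:,::-1])
    for t in things:
        r=mark_of(cam,t)
        if r and r[0]["p"]>.4:
            if m is not None: m.setdefault(t,[]).append(r[0]["location"])
def show(m):
    for t,v in m.items(): print(t,len(v),np.round(np.median(v,0),4),"sd",np.round(np.std(v,0),4))
E
python3 - <<'E'
from h import *
print(np.round(calibration("wrist")["hand_eye"],3).tolist())
m={}
S=("skip_axle","carry_grip","tip_grip","scrap_skip");T=("dock","tray_mid","tip_stand")
move_linear([0.22,-0.45,0.45],.3)
i=0
for p,th in (([.42,-.25,.45],T),([.50,-.18,.45],T),([.42,.06,.42],S),([.50,.0,.42],S)):
    b=best(p,-1.68 if th is T else -.457)
    move_pose(p,quat(b)); wait(.2); look("wrist",th,m,f"w{i}.png"); i+=1
    print(np.round(get_joint_positions(),2),b)
show(m); print(get_clock())
# obstacles from the top depth
_,d=camera("top"); c=calibration("top"); v,u=np.mgrid[:400,:640]
P=np.linalg.inv(c["mtx"])@np.array([u.ravel(),v.ravel(),np.ones(u.size)])*d.ravel()
W=(np.linalg.inv(c["extrinsics"])@np.r_[P,np.ones((1,P.shape[1]))])[:3].reshape(3,400,640)
for n,(r0,r1,c0,c1) in dict(cab=(75,145,290,375),orange=(98,135,392,452),block=(145,165,378,410),vise=(105,165,478,512),cables=(80,262,255,290)).items():
    w=W[:,r0:r1,c0:c1].reshape(3,-1); w=w[:,w[2]>.03]
    print(n,w.shape,np.round(np.percentile(w,[2,98],axis=1),2).tolist() if w.size else "")
E
```

```text
[[-0.001, -0.959, -0.283, 0.073], [1.0, -0.001, 0.0, 0.0], [-0.0, -0.283, 0.959, -0.133], [0.0, 0.0, 0.0, 1.0]]
[-0.69  0.16  0.11  1.52  0.   -0.58] 1.4615926535897932
[-0.49  0.25  0.22  1.55 -0.   -0.38] 1.4615926535897932
[-0.03  0.03 -0.11  1.43 -0.   -1.15] 2.6845926535897933
[-0.15  0.18  0.06  1.45 -0.   -1.26] 2.6845926535897933
dock 2 [ 0.4894 -0.2475  0.1028] sd [0.0011 0.0001 0.002 ]
tray_mid 2 [ 4.774e-01 -3.666e-01  2.000e-04] sd [0.0005 0.0021 0.0008]
tip_stand 1 [ 0.4879 -0.2462  0.0009] sd [0. 0. 0.]
skip_axle 2 [0.5602 0.0451 0.0248] sd [0.0009 0.0003 0.0009]
carry_grip 2 [0.5021 0.0686 0.135 ] sd [0.001  0.001  0.0007]
tip_grip 2 [0.3868 0.1257 0.1077] sd [0.0014 0.0006 0.0007]
scrap_skip 2 [0.5564 0.0402 0.0028] sd [0.0006 0.0005 0.0001]
7.3833
cab (3, 5469) [[0.52, -0.08, 0.07], [0.89, 0.16, 0.87]]
orange (3, 2148) [[0.75, -0.34, 0.03], [0.86, -0.16, 0.05]]
block (3, 556) [[0.49, -0.2, 0.03], [0.71, -0.02, 0.88]]
vise (3, 1180) [[0.66, -0.52, 0.03], [0.83, -0.43, 0.08]]
cables (3, 717) [[0.36, 0.04, 0.04], [0.88, 0.27, 1.52]]
```

```bash
cd pics; python3 -c "
import cv2,numpy as np
a=[cv2.imread(f'w{i}.png') for i in (1,3)]
cv2.imwrite('wm.png',cv2.resize(np.vstack(a),(480,600)))"
```

```text
(no output)
```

View pics/wm.png

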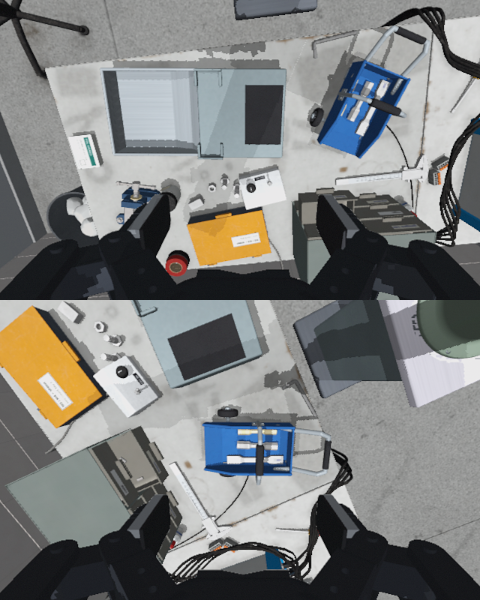

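The wrist views show the stand, its tray and the skip unobstructed; the caliper lies by the cabinet, clear of the route. I'll refine the stand's and the skip's yaw from depth.

```bash
cat >> h.py <<'E'
def cloud(cam):
    T=Ro.from_quat(get_tool_rot(),scalar_first=True).as_matrix(); p=get_position()
    im,d=camera(cam); c=calibration(cam); v,u=np.mgrid[:400,:640]
    P=np.linalg.inv(c["mtx"])@np.array([u.ravel(),v.ravel(),np.ones(u.size)])*d.ravel()
    if cam=="wrist":
        H=c["hand_eye"]; W=T@(H[:3,:3]@P+H[:3,3:])+p[:,None]
    else:
        W=np.linalg.inv(c["extrinsics"])[:3]@np.r_[P,np.ones((1,P.shape[1]))]
    return W.T[d.ravel()>0], im.reshape(-1,3)[d.ravel()>0].astype(int)
def rect(P,inl=20):
    "min-area rectangle of the largest blob in xy, 1 mm raster"
    q=np.round((P[:,:2]+[0,1])*1000).astype(int); g=np.zeros((1100,2000),np.uint8); ok=(q>=0).all(1)&(q[:,0]<1100)&(q[:,1]<2000)
    g[q[ok,0],q[ok,1]]=255; g=cv2.morphologyEx(g,cv2.MORPH_CLOSE,np.ones((9,9)))
    cs=cv2.findContours(g,0,cv2.CHAIN_APPROX_NONE)[0]; k=max(cs,key=cv2.contourArea)
    (cy,cx),s,_=r=cv2.minAreaRect(k); b=cv2.boxPoints(r)[:,::-1]/1000-[0,1]
    e=max((b[1]-b[0],b[2]-b[1]),key=np.linalg.norm)
    return b.mean(0),np.sort(s),np.arctan(e[1]/e[0])
E
python3 - <<'E'
from h import *
m={}
def stand(W):
    a=W[(W[:,0]>.3)&(W[:,0]<.64)&(W[:,1]<0.0)&(W[:,1]>-.6)]
    for lo,hi in((.045,.1),(.074,.088)):
        s=a[(a[:,2]>lo)&(a[:,2]<hi)]; c,sz,y=rect(s); print("stand",np.round(c,4),sz,round(y,4),"medz",round(float(np.median(s[:,2])),4))
def skip(W,C):
    k=(C[:,2]>C[:,0]+50)&(W[:,2]>.02)&(W[:,2]<.13)&(abs(W[:,0]-.52)<.12)&(abs(W[:,1]-.06)<.12)
    c,sz,y=rect(W[k]); print("skip",np.round(c,4),sz,round(y,4))
W,C=cloud("wrist"); skip(W,C)
W,C=cloud("top"); stand(W)
p=[.45,-.12,.48]; b=best(p,-1.68); move_pose(p,quat(b)); wait(.3)
W,C=cloud("wrist"); skip(W,C); stand(W); look("wrist",("dock","tray_mid","carry_grip","tip_grip","skip_axle"),m)
p=[.40,-.27,.47]; move_pose(p,quat(b)); wait(.3)
W,C=cloud("wrist"); stand(W); look("wrist",("dock","tray_mid","tip_stand"),m)
show(m); print(get_clock())
E
```

```text
skip [0.5191 0.0582] [103.30633545 180.67428589] -0.4636
stand [ 0.4855 -0.2916] [184.25863647 348.82955933] 1.4537 medz 0.0789
stand [ 0.4957 -0.1944] [153.59303284 180.36613464] -0.1158 medz 0.0796
skip [0.5194 0.0568] [103.7535553  178.88543701] -0.4636
stand [ 0.4859 -0.2819] [183.69309998 370.39559937] 1.4619 medz 0.0811
stand [ 0.4965 -0.1853] [175.16473389 180.13113403] -0.116 medz 0.0813
stand [ 0.4854 -0.2821] [183.3666687  370.25787354] 1.4621 medz 0.081
stand [ 0.497 -0.186] [176.08605957 180.71992493] -0.114 medz 0.0813
dock 2 [ 0.4876 -0.247   0.1058] sd [0.0013 0.0008 0.0013]
tray_mid 2 [ 4.758e-01 -3.658e-01 -1.000e-04] sd [0.0005 0.0016 0.0004]
carry_grip 1 [0.5017 0.0705 0.1368] sd [0. 0. 0.]
tip_grip 1 [0.3849 0.1248 0.108 ] sd [0. 0. 0.]
skip_axle 1 [0.5635 0.0453 0.0245] sd [0. 0. 0.]
tip_stand 1 [ 4.912e-01 -2.482e-01  3.000e-04] sd [0. 0. 0.]
10.3167
```

```bash
python3 - <<'E'
from h import *
a=-.455+np.pi; g=np.array([.5015,.068,.131])
p=g+[0,0,.12]; print(solve_ik(p,quat(a)))
move_pose([.45,0,.4],quat(a)); move_pose(p,quat(a)); set_gripper(1.0)
print("hit",move_linear(g,.12,until_force=8),get_position())
set_gripper(0.0,70); print("w",get_gripper_width(),get_finger_force(),get_ft_force())
print(move_linear(g+[0,0,.03],.05),get_ft_force(),get_moment()); wait(.3)
move_linear(g+[0,0,.17],.12)
wait(.3); print(get_ft_force(),get_moment(),get_gripper_width(),get_finger_force(),get_clock())
m={};look("scene",("carry_grip","skip_axle","tip_grip"),m,"s1.png");show(m)
im=cv2.imread("pics/s1.png")[100:280,240:480];cv2.imwrite("pics/s1c.png",cv2.resize(im,None,fx=3,fy=3))
E
```

```text
[-0.0111752   0.23908529 -0.28963084  1.0420802   0.         -1.12697153]
hit False [0.50208037 0.06798006 0.13163913]
w 0.15507571243508442 68.51963639259338 [ 0.30094956 -0.22646239  2.03147718]
False [-0.02210294  0.04706462 -7.61880779] [ 0.05937475  0.02825063 -0.00964636]
[-0.16751357 -0.66872927 -7.02383712] [ 0.04136204 -0.02310878  0.02189798] 0.1522072382486642 68.20557117462158 16.8167
carry_grip 1 [0.5028 0.0683 0.3093] sd [0. 0. 0.]
skip_axle 1 [0.5602 0.0436 0.1899] sd [0. 0. 0.]
tip_grip 1 [0.386  0.1273 0.2768] sd [0. 0. 0.]
```

View pics/s1c.png

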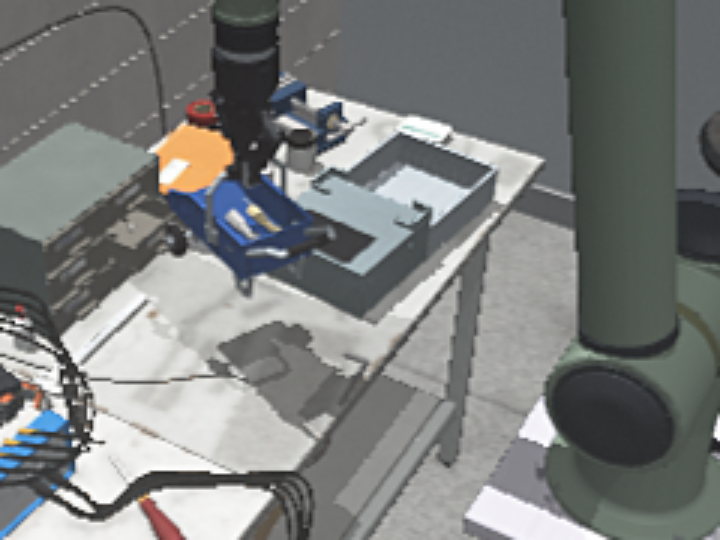

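The skip hangs level in the gripper with the specimens inside and clears the cabinet. Next, carry it over the stand and look once before lowering.

```bash
python3 - <<'E'
from h import *
b=-1.682+np.pi; t=np.array([.4964,-.1869,.211])
move_linear([.50,-.06,.33],.1,rotation=quat(b)); move_linear(t+[0,0,.10],.12); move_linear(t+[0,0,.03],.08); wait(.3)
print(get_position(),get_ft_force(),get_clock())
m={}
for c in("top","scene"):
    m={};look(c,("carry_grip","skip_axle","tip_grip","dock","tray_mid"),m,f"{c}2.png");print(c);show(m)
m={};look("wrist",("carry_grip","skip_axle","tip_grip","dock"),m,"w2.png");show(m)
a=cv2.imread("pics/top2.png")[160:270,340:520];cv2.imwrite("pics/t2c.png",cv2.resize(a,None,fx=4,fy=4))
E
```

```text
[ 0.4965528  -0.18700025  0.24133985] [-0.44031149  0.47104394 -6.96249712] 21.025
top
carry_grip 1 [ 0.4952 -0.1871  0.2543] sd [0. 0. 0.]
tip_grip 1 [ 0.5114 -0.0606  0.2181] sd [0. 0. 0.]
tray_mid 1 [ 0.4739 -0.3665  0.0062] sd [0. 0. 0.]
scene
carry_grip 1 [ 0.4993 -0.1888  0.2487] sd [0. 0. 0.]
skip_axle 1 [ 0.4941 -0.2456  0.1288] sd [0. 0. 0.]
tip_grip 1 [ 0.5108 -0.0602  0.2161] sd [0. 0. 0.]
dock 1 [ 0.489  -0.2468  0.1013] sd [0. 0. 0.]
tray_mid 1 [ 4.787e-01 -3.669e-01 -4.000e-04] sd [0. 0. 0.]
carry_grip 1 [ 0.4973 -0.1881  0.2482] sd [0. 0. 0.]
skip_axle 1 [ 0.4931 -0.2453  0.1329] sd [0. 0. 0.]
tip_grip 1 [ 0.5116 -0.0591  0.2152] sd [0. 0. 0.]
```

View pics/w2.png

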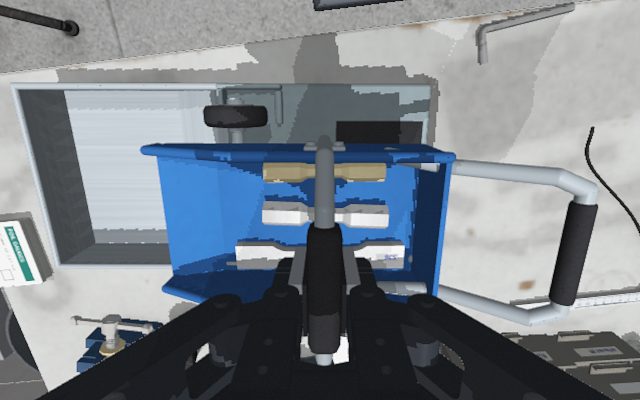

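All three specimens are in the tub, and the visible wheel (235,115) is in line with its cup bracket (255,90). The skip is about 3 mm off sideways, so I'll shift it and lower until contact.

```bash
python3 - <<'E'
from h import *
t=np.array([.4935,-.1869,.211])
move_linear(t+[0,0,.03],.05)
print(move_linear(t+[0,0,-.004],.03,until_force=4),get_position(),get_ft_force(),get_moment(),get_clock())
m={};look("wrist",("carry_grip","skip_axle","tip_grip","dock"),m,"w3.png");look("scene",("carry_grip","skip_axle","tip_grip","dock"),m,"s3.png");show(m)
E
```

```text
True [ 0.49334128 -0.18603098  0.21125807] [0.49292866 0.91633287 5.77777195] [ 0.14233947  0.00119104 -0.0518804 ] 23.0333
carry_grip 2 [ 0.4957 -0.1859  0.2181] sd [0.0002 0.0004 0.0025]
skip_axle 2 [ 0.4897 -0.2438  0.102 ] sd [0.0006 0.0001 0.0029]
tip_grip 2 [ 0.5078 -0.0582  0.1891] sd [0.0025 0.0024 0.0006]
dock 1 [ 0.4906 -0.2472  0.1024] sd [0. 0. 0.]
```

Contact came at the seated height (TCP 0.211). Release, back off and check.

```bash
python3 - <<'E'
from h import *
set_gripper(0.35); set_gripper(1.0)
p=get_position(); move_linear(p+[0,0,.15],.15); wait(.3)
W,C=cloud("wrist"); m={};P=("carry_grip","skip_axle","tip_grip","dock","tray_mid")
look("wrist",P,m,"w4.png")
move_linear([.45,-.10,.42],.2); wait(.2); look("wrist",P,m,"w5.png"); look("scene",P,m); look("top",P,m); show(m)
W,C=cloud("wrist"); k=(C[:,2]>C[:,0]+50)&(W[:,2]>.1)&(W[:,2]<.2)&(abs(W[:,0]-.5)<.1)&(abs(W[:,1]+.2)<.13); print(rect(W[k]))
print(get_clock())
E
```

```text
carry_grip 3 [ 0.494  -0.1869  0.2193] sd [0.0009 0.0015 0.0022]
skip_axle 2 [ 0.4896 -0.2448  0.105 ] sd [0.0002 0.0003 0.0023]
tip_grip 4 [ 0.5092 -0.0594  0.1855] sd [0.0025 0.0016 0.0014]
tray_mid 4 [ 0.4772 -0.3668  0.002 ] sd [0.001  0.0006 0.0015]
dock 1 [ 0.489  -0.246   0.1004] sd [0. 0. 0.]
(array([ 0.49222558, -0.20702581]), array([100.88614655, 178.83587646]), np.float64(1.457004390609072))
28.0917
```

View pics/w5.png

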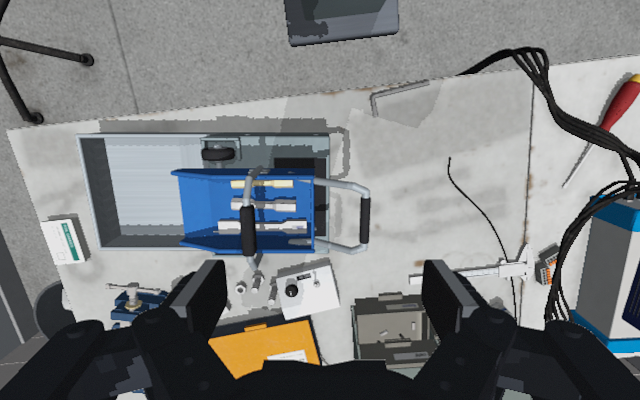

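The skip stands level in the cups: its axle is at about (0.488,-0.248), its heights match, and all three specimens are inside. Next I'll grasp the rear handle (about (365,220) in this view) and tip the skip along the arc.

```bash
cat >> h.py <<'E'
YAW=-1.683; U=np.array([np.cos(YAW),np.sin(YAW),0])
def handle(th,A):
    x=-.190*np.cos(th)+.084*np.sin(th); z=.190*np.sin(th)+.084*np.cos(th)
    return A+U*x+[0,0,z-.008]
E
python3 - <<'E'
from h import *
b=YAW+np.pi; A=np.array([.488,-.2482,.102]); q=quat(b)
h=handle(0,A); print(h,[solve_ik(handle(t,A),q) is not None for t in (0,.4,.8,1.2)])
set_gripper(.5); move_pose(h+[0,0,.1],q); print(move_linear(h,.1,until_force=6),get_position())
set_gripper(0,40); print("w",get_gripper_width(),get_finger_force(),get_ft_force()); p0=get_position()-h
print("off",p0)
for t in np.arange(.1,.96,.1):
    move_linear(handle(t,A),.07); f=get_ft_force(); print(round(t,1),np.round(f,1),round(float(get_finger_force()),1))
    if np.linalg.norm(f)>25: print("stop");break
wait(.3); m={};look("scene",("skip_axle","dock","tip_grip"),m,"s6.png");look("top",("coupon_2","round_bar_0","round_bar_1","skip_axle"),m,"t6.png");show(m);print(handle(t,A),get_clock())
a=cv2.imread("pics/s6.png")[100:260,270:450];cv2.imwrite("pics/s6c.png",cv2.resize(a,None,fx=3,fy=3))
E
```

```text
[ 0.50927399 -0.05939476  0.178     ] [True, True, True, True]
False [ 0.50980757 -0.05958069  0.17869307]
w 0.12278415509850228 38.922200202941895 [-0.08946775  2.02472206  3.74060254]
off [0.00042217 0.00032084 0.00052153]
0.1 [ 1.9  5.  -0. ] 39.0
0.2 [1.7 7.  0.8] 39.0
0.3 [0.7 9.1 3.2] 39.0
0.4 [0.6 8.9 6.6] 39.0
0.5 [ 0.  10.7  9.9] 39.1
0.6 [-1.   8.6 11. ] 40.4
0.7 [-1.4  7.1 10.3] 40.9
0.8 [-1.1  5.   9. ] 41.3
0.9 [-0.4  3.7  7.3] 41.6
skip_axle 1 [ 0.4899 -0.2451  0.0988] sd [0. 0. 0.]
dock 1 [ 0.4909 -0.2491  0.0998] sd [0. 0. 0.]
tip_grip 1 [ 0.4886 -0.194   0.3047] sd [0. 0. 0.]
[ 0.49385667 -0.19622248  0.29504735] 35.6083
```

View pics/s6c.png

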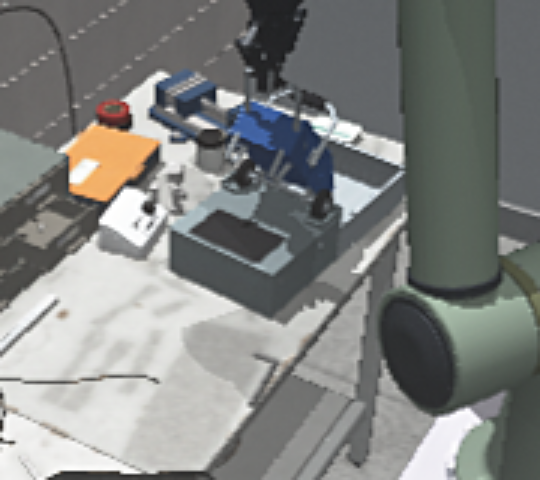

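The skip is tipped with its wheels still in the cups and its axle on the dock point. I'll tip further, wait, and look from above.

```bash
python3 - <<'E'
from h import *
A=np.array([.488,-.2482,.102])
for t in (1.0,1.08,1.16):
    move_linear(handle(t,A),.06); print(t,np.round(get_ft_force(),1))
wait(1.0)
m={};look("top",("coupon_2","round_bar_0","round_bar_1","skip_axle"),m,"t7.png");look("wrist",("coupon_2","round_bar_0","round_bar_1"),m,"w7.png");look("scene",("skip_axle","dock"),m,"s7.png")
for k,v in m.items(): print(k,np.round(v,3).tolist())
print(get_clock())
a=cv2.imread("pics/t7.png")[165:265,350:510];w=cv2.imread("pics/w7.png")
cv2.imwrite("pics/c7.png",np.vstack([cv2.resize(a,(400,250)),cv2.resize(w,(400,250))]))
E
```

```text
1.0 [-0.5  2.2  5. ]
1.08 [-0.2  1.9  5.7]
1.16 [0.8 0.8 1.5]
skip_axle [[0.488, -0.249, 0.102], [0.49, -0.245, 0.102]]
coupon_2 [[0.502, -0.36, 0.01]]
round_bar_0 [[0.484, -0.308, 0.025]]
round_bar_1 [[0.484, -0.308, 0.025]]
dock [[0.489, -0.247, 0.101]]
38.5583
```

View pics/c7.png

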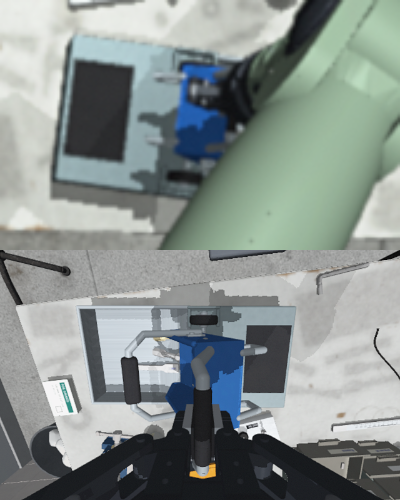

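The specimens have left the tub; one shows on the tray floor near (170,350) in the lower view, others around the chute. I'll tip a little further, then lower gently.

```bash
python3 - <<'E'
from h import *
A=np.array([.488,-.2482,.102])
move_linear(handle(1.22,A),.06); print(np.round(get_ft_force(),1)); wait(.6)
for t in (1.1,.98,.86,.74,.62,.5,.38,.26,.16,.08):
    move_linear(handle(t,A),.08); print(t,np.round(get_ft_force(),1))
print(move_linear(handle(-.01,A),.03,until_force=5),get_position()-handle(0,A),get_ft_force())
m={};P=("coupon_2","round_bar_0","round_bar_1","skip_axle","tip_grip","carry_grip","dock")
look("scene",P,m,"s8.png");look("wrist",P,m,"w8.png");look("top",P,m,"t8.png")
for k,v in m.items(): print(k,np.round(v,3).tolist())
print(get_clock())
w=cv2.imread("pics/w8.png");cv2.imwrite("pics/c8.png",w)
E
```

```text
[-0.3  1.4 -1.1]
1.1 [-0.5 -0.8 -0.7]
0.98 [-1.1 -0.2  2.6]
0.86 [ 0.1 -0.3  3.8]
0.74 [ 0.8 -1.   0.4]
0.62 [ 1.7 -0.9 -0.5]
0.5 [ 0.2 -1.6 -1.9]
0.38 [-0.  -0.7 -0.5]
0.26 [ 0.9 -0.  -0.2]
0.16 [ 0.1 -0.1 -0.2]
0.08 [0.3 0.1 0.3]
False [ 5.40903511e-06  9.14554903e-04 -2.01174549e-03] [ 0.49054937  0.40994289 -0.85114338]
coupon_2 [[0.488, -0.24, 0.099], [0.501, -0.354, 0.015]]
skip_axle [[0.487, -0.242, 0.101], [0.487, -0.243, 0.104], [0.49, -0.245, 0.104]]
tip_grip [[0.505, -0.055, 0.19], [0.506, -0.061, 0.189]]
carry_grip [[0.496, -0.187, 0.222], [0.495, -0.186, 0.225]]
dock [[0.49, -0.25, 0.098]]
round_bar_0 [[0.51, -0.06, 0.192], [0.445, -0.308, 0.026]]
round_bar_1 [[0.51, -0.06, 0.192], [0.445, -0.308, 0.026]]
45.925
```

View pics/c8.png

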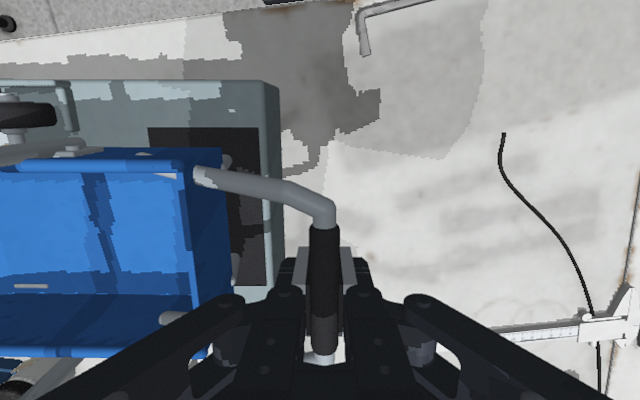

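The visible part of the tub is empty. The handle still carries about 1 N and reads 3 mm high, so it slid a little in the pads. I'll feel downwards to seat the legs, then release.

```bash
python3 - <<'E'
from h import *
p=get_position()
print(move_linear(p-[0,0,.010],.015,until_force=3),get_position()-p,get_ft_force())
set_gripper(.25); set_gripper(.55)
p=get_position(); move_linear(p+[0,0,.12],.1)
move_pose([.42,-.12,.44],quat(YAW+np.pi)); wait(.2)
m={};P=("coupon_2","round_bar_0","round_bar_1","skip_axle","tip_grip","carry_grip","dock","tray_mid")
look("scene",P,m,"s9.png");look("wrist",P,m,"w9.png");look("top",P,m,"t9.png")
for k,v in m.items(): print(k,np.round(v,3).tolist())
for r in mark_of("wrist","round_bar_0")+mark_of("top","round_bar_0"): print(np.round(r["location"],3),round(r["p"],2))
W,C=cloud("wrist"); k=(C[:,2]>C[:,0]+50)&(W[:,2]>.1)&(W[:,2]<.2)&(abs(W[:,0]-.5)<.1)&(abs(W[:,1]+.2)<.13); print(rect(W[k]))
print(get_clock())
E
```

```text
True [ 2.42161063e-04 -1.06782287e-05 -3.57734724e-03] [-1.85572645  0.80512701  4.69459425]
skip_axle [[0.488, -0.243, 0.098], [0.491, -0.244, 0.103], [0.505, -0.058, 0.187]]
tip_grip [[0.505, -0.056, 0.186], [0.509, -0.058, 0.186], [0.508, -0.061, 0.187]]
carry_grip [[0.494, -0.185, 0.219], [0.494, -0.185, 0.217], [0.492, -0.185, 0.224]]
dock [[0.489, -0.249, 0.101]]
tray_mid [[0.478, -0.368, 0.004], [0.477, -0.367, 0.001]]
coupon_2 [[0.503, -0.361, 0.01]]
round_bar_0 [[0.453, -0.302, 0.022]]
round_bar_1 [[0.453, -0.302, 0.022]]
[ 0.453 -0.302  0.022] 0.57
[ 0.493 -0.184  0.217] 0.32
(array([ 0.48572785, -0.2419046 ]), array([105.20130157, 106.941185  ]), np.float64(1.4479611971830664))
50.7583
```

View pics/w9.png

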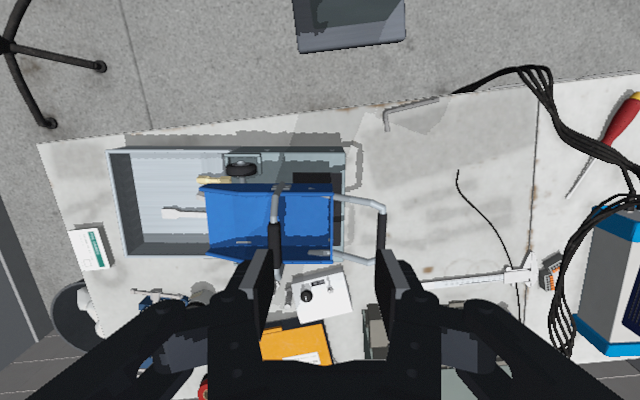

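Tub empty, skip seated level; the coupon (185,213) and the brass bar (205,182) are in the tray, and the steel bar must be under the nose. I'll check with one network query from the tray side.

```bash
python3 - <<'E'
from h import *
c=[0,np.sin(np.pi-.35),0]
R=Ro.from_quat(quat(np.pi),scalar_first=True)
for tilt in (.5,.3,0):
  for s in (1,):
    # tilt tool axis towards +y
    q=(Ro.from_rotvec([tilt,0,0])*R).as_quat(scalar_first=True)
    if solve_ik([.44,-.46,.33],q) is not None: break
print(tilt,(Ro.from_quat(q,scalar_first=True)).apply([0,0,1]))
move_linear([.40,-.30,.45],.25); move_pose([.44,-.46,.33],q); wait(.2)
m={}
for c in ("wrist",):
    camera(c)
    for t in ("coupon_2","round_bar_0"):
        for r in mark_of(c,t)+boxes_of(c,t): print(t,np.round(r["location"],3),round(r["p"],2))
W,C=cloud("wrist"); D=W-[.488,-.248,0]; x=D@U; y=D@[-U[1],U[0],0]
k=(x>.03)&(x<.19)&(abs(y)<.083)&(W[:,2]<.062)
# brass-coloured and height above the floor
g=np.full((20,18),-1.)
for i,j,z in zip(((x[k]-.02)/.01).astype(int),((y[k]+.09)/.01).astype(int),W[k,2]): g[i,j]=max(g[i,j],z)
print((g*1000).astype(int)[:14]); print(get_clock())
E
```

```text
0 [ 0.  0. -1.]
coupon_2 [ 0.505 -0.358  0.01 ] 0.79
coupon_2 [ 0.5   -0.37   0.014] 0.65
round_bar_0 [ 0.48  -0.312  0.026] 0.85
round_bar_0 [ 0.482 -0.313  0.035] 0.76
round_bar_0 [ 0.452 -0.306  0.03 ] 0.73
[[-1000 -1000 -1000 -1000 -1000 -1000 -1000 -1000 -1000 -1000 -1000 -1000
  -1000 -1000 -1000 -1000 -1000 -1000]
 [   60    41    40    42    54    55    50    42    51    60    59    42
     33 -1000 -1000 -1000 -1000 -1000]
 [   61    30    31    30    48    53    46    32    50    56    54    31
     28 -1000 -1000 -1000 -1000 -1000]
 [   61    21    21    21    36    46    42    20    46    49    46    28
     27 -1000 -1000    15    17    17]
 [   61    16    16    16    17    36    34    17    34    39    16    28
     27 -1000 -1000    16    16    16]
 [   61    13    13    12    14    30    29    13    31    33    12    25
     26    10    10    12    13    15]
 [   61     9    10     9    10    27    27    10    30    30     9    23
     24    10    10    10     9     8]
 [   61     6     6     6     6    21    21     6    25    25     6    23
     23     6     6     7     6     5]
 [   61     5     5     5     5    15    17     5    19    21     5    21
     21     5     5     6     6     5]
 [   61     5     5     6     5     6     6     5     6     6     6    21
     21     5     6     5     5     4]
 [    5     5     5     5     5     5     6     5     6     6     6    19
     19     5     6     6     6     4]
 [   59     5     5     6     5     6     6     6     5     5     5    18
     18     6     5     6     5     6]
 [   61     4     6     6     5     6     5     5     6     5     6    17
     17    16     5     5     6     5]
 [   61     6     6     5     5     5     5     5     6     6     6    16
     16    13     5     5     5     5]]
53.725
```

All three specimens are in the tray: the steel bar at (0.480,-0.312,0.026), the brass bar at (0.452,-0.306), and the coupon at (0.505,-0.358). All are well below the skip's lip, and the robot is clear.

```bash
python3 - <<'E'
from cell import *
print(close_job())
E
```

```text
the job is handed in; nothing more can be done
None
```

The skip was carried and set in the wheel cups, tipped to about 1.2 rad and lowered back onto its legs; cameras show all three specimens in the tray and the tub empty, and the job is handed in at about 54 s (verdict not shown).

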